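# Hang the slotted strap plate on the headed pin

### The arm

A 7-joint arm with a two-finger parallel gripper is mounted at the origin on a cart in front of the work surface, level with it; the furniture and walls round the work are solid. World frame = base frame: x ahead of the robot, y to its left, z up, the work surface at z = 0. Lengths are in m, angles in degrees, forces in N, time in s.
With the tool pointing down it reaches from about 0.425 to 0.875 m from the base axis. Payload 4.7 kg.
Tool frame: the origin (TCP) lies between the finger pads; the fingertips stand env.tip_reach ahead of it and the grasp point (between the pads) lies 2 mm behind it (env.tip_reach is the distance from the TCP to the fingertips, in m); z points along the fingers, y is the line along which they close (so a half turn about z gives the same grasp; the last joint's range is limited). The gripper opens to 87 mm and grips with 3 to 60 N. Pads are 19 mm wide; open, the fingers measure 117 mm over their backs; the gripper's body (75 mm by 190 mm) begins 51 mm behind the grasp point.
Start: joints at [65.781, 18.392, -4.016, 83.108, 1.295, 78.541, -3.26], TCP at [0.275, -0.589, 0.24] pointing down, gripper open.
Joint ranges: [-163.93, 163.93], [-17.29, 119.83], [-79.2, 71.16], [3.27, 140.29], [-89.18, 269.18], [5.43, 117.66], [-154.24, 154.24]. Speed limits (degrees/s): [147.25, 147.25, 180, 180, 180, 180, 180].

### API

Orientations are given as [roll, pitch, yaw] about the fixed x, y, z axes, in that order (R = Rz(yaw) Ry(pitch) Rx(roll)).
In Python, from cell import env, cam, get_obs gives the robot as it stands (env), with the cameras (cam) and the readings as plain functions.
- The arm moves only by the shell command python3 steer.py 'ROWS' [FORCE]. ROWS is one flat JSON list of numbers that holds 1 to 8 rows one after another, with no inner brackets; each row has 5 numbers: dx, dy, dz in fractions of the full range, 1 being 0.4 m, then a turn about the tool's z in a scale on which 1.0 is 60 degrees, then the finger opening in m; each row is the pose to reach, as a shift and turn from the pose commanded when the command began, along the tool's axes at that moment; what a row does not reach only later rows make up. A row lasts 1/12 s, in which the tool goes at most 0.0417 m and 7.16 degrees, less where a joint would pass 70% of its speed; a pose out of reach is approached as far as the arm can. The fingers move at their own pace and stop on an object; FORCE is the grip in N (left out, the last holds). Time passes only in rows, so rows that do not move let the fingers close. It prints the time, the measured TCP pose, the force, the opening and the grip force at its end. Shift and turn numbers lie between -1 and 1, and a call with a number outside is refused. Input that does not fit is refused with a message, and nothing moves.
- get_obs(): the state, without advancing time (a new reading comes with each control period).
- cam.read_camera(name): name is "scene" or "top"; returns a dict with "color" (400x640x3 uint8, blue, green, red), "fx", "fy", "cx", "cy" (pixels), "world_from_camera" (4x4, takes a point from camera to world coordinates). Camera axes: x right, y down, z forward; pixel columns grow to the right and rows downward; lengths in m; the calibration is good to about 2 mm. A picture is of the moment at which its call begins. There is no depth.
- env.sign_off(): hands the job in; it is judged then, once.
The state is a dict: "time_s": time; "qpos": joint angles; "joint_velocities": joint speeds; "effort": joint torques, N m; "tool_pos": TCP position; "tool_rot": TCP orientation; "force": force on the tool from outside, world axes, zero at the start; "wrist_torque": the same for the moment, N m; "grip_width": finger opening in m; "grasp_force": force on a finger pad.
Only numpy, scipy, OpenCV 4.12 (cv2) and the standard library are available. Lean on these libraries where they do the work, as an engineer would, in place of code of your own. Each camera call takes 0.05 s, during which the arm holds its last target. There are 200 camera calls.

### The job

Pull the strap plate whose slot is open at one side out of the wooden block and hang it on the headed pin of the adjustable stand: slide the slot sideways over the pin behind its head, then let the plate down until it hangs upright and still with the pin at the top of the slot. Leave the other plate, whose slot is closed, standing in the block, and do not knock over the spray can or the tin.

Things in the scene. Friction and masses are not known exactly. Their poses are not given: they have to be found in the camera images.
- strap: bare steel strap plate with the side-open slot: 8 mm thick (x), 50 mm wide (y), 150 mm long (z, up), 0.25 to 0.47 kg. Origin: centre of its bottom end, at first 12 mm above the table in one of the block's pockets. Solid above z = 100 mm: grip it there across its thickness. A 14 mm round hole at z = 30 mm. Slot: see strap_seat
- strap_seat (a point): middle of the top edge of the strap plate's slot (on the plate z = 100 mm, y = 0, mid thickness), which is to rest on the pin; axes as the plate. The slot is an L cut right through: a level leg, plate z = 60 to 74 mm, opens at the -y edge and runs in to y = +7 mm; from there an upright leg, y = -7 to +7 mm, rises to z = 100 mm
- closed_plate: the other steel plate, same outside size, but its upright slot (14 mm wide, 60 to 100 mm above the bottom) is closed all round, so it cannot pass the pin's head. Stands in the other pocket and stays there. Origin: centre of its bottom end, axes as the strap plate
- holder: wooden block, 60 (x) x 160 (y) x 60 mm high, fixed, with two upright pockets centred at y = +40 and -40 mm, each 11 mm (x) x 54 mm (y), 48 mm deep, open on top; a plate stands in each, its x along the block's x, its top 162 mm above the table. Origin: centre of the underside
- stand: adjustable steel stand, fixed: base plate 10 mm thick (x -75 to +45, y -50 to +50 mm), 32 mm square sleeve 95 mm high at the origin, 22 mm square mast sliding in it, ending 10 mm above the pin's axis. The mast is locked at a different height each time; neither it nor the pin is reported. Origin: on the table under the mast's axis, z up
- stand_lane (a point): point on the table (x = -33 mm on the stand, axes as the stand) right under the middle of the pin's bare part. The rigid level pin runs along the stand's x: collar 18 mm across to x = -20, bare pin 10 mm across to x = -46, head 20 mm across to x = -50 mm of the stand. Pin's axis 125 to 160 mm above the table, differing each time: feel or look for it
- spray_can: spray can with a green cap, 52 mm across, 171 mm tall, standing loose on the table nearer the robot; origin at the centre of its underside; not to be knocked over
- cement_tin: small round tin with an orange cap, 66 mm across, 108 mm tall, standing loose on the table farther back; origin at the centre of its underside; not to be knocked over

How it is judged (in metres and radians):
On the way:
1. the strap plate is out of the wooden block (height (world z) of strap above 0.066 m), for 0.1 s.
At the end, for the whole second after the job is handed in: the slot's top edge lies over the pin: 20 to 46 mm in front of the mast's axis, within 6 mm sideways, 126 to 169 mm above the table; the plate is within 0.15 rad of upright, its face within 0.3 rad of square to the pin, and still. The other plate stands in its pocket within 0.15 rad of upright (x of strap_seat in the frame of stand between -0.046 and -0.02 m and y of strap_seat in the frame of stand between -0.006 and 0.006 m and z of strap_seat in the frame of stand between 0.126 and 0.169 m and angle between each of strap, closed_plate's own z axis and vertical below 0.15 rad and angle between the x axis of strap and the x axis of stand, either way round below 0.3 rad and linear speed of strap below 0.02 m/s and angular speed of strap below 0.2 rad/s and distance between closed_plate and holder below 0.05 m); the robot touches nothing.
It fails at once if the closed plate is drawn out of the block (distance of closed_plate from where it was at the start of the episode above 0.04 m).
It fails at once if the spray can is knocked over (angle between spray_can's own z axis and vertical above 0.5 rad).
It fails at once if the tin is knocked over (angle between cement_tin's own z axis and vertical above 0.5 rad).
It also fails if it takes over 51 s, if anything falls off the work surface, if the arm or the gripper's body presses on something with over 40 N, if the wrist force passes 120 N, or if a joint passes its speed limit or range.

## Working session

There is one attempt and no reset: what is moved stays moved. The work goes in short steps, Python scripts to look and compute and a shell command to move; the robot and the scene stay as the last step left them, time stands still between calls to the robot, and variables do not carry over. Pictures are saved under pics/ and viewed, at most 10 in all, crops included, and the job is handed in when it is done.

```bash
ls; mkdir -p pics
python3 - <<'E'
from cell import env, cam, get_obs
import cv2
o=get_obs();print(o['time_s'],o['tool_pos'],o['tool_rot'],o['grip_width'],env.tip_reach)
for n in("scene","top"):
    c=cam.read_camera(n);cv2.imwrite(f"pics/{n}0.png",c["color"]);print(n,c["fx"],c["fy"],c["cx"],c["cy"]);print(c["world_from_camera"].round(4).tolist())
E
```

```text
cell.py
pics
steer.py
0.0 [ 0.27469107 -0.58854658  0.23847962] [-1.79895142e+02  7.94214892e-03  2.50269443e+01] 0.08699007161897129 0.017
scene 393.0839301206186 393.0839301206186 316.916508385605 198.64631041349622
[[-0.8761, -0.2685, 0.4006, 0.175], [-0.482, 0.5136, -0.7099, 0.4947], [-0.0152, -0.8149, -0.5793, 0.61], [0.0, 0.0, 0.0, 1.0]]
top 367.5293840186471 367.5293840186471 321.21331845359407 194.93215063001833
[[0.0007, -0.9949, 0.1009, 0.4379], [-1.0, -0.0015, -0.008, -0.154], [0.0081, -0.1009, -0.9949, 0.9373], [0.0, 0.0, 0.0, 1.0]]
```

View pics/scene0.png

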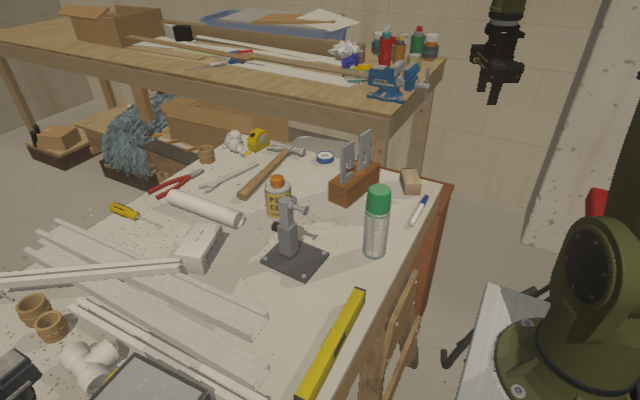

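View pics/top0.png

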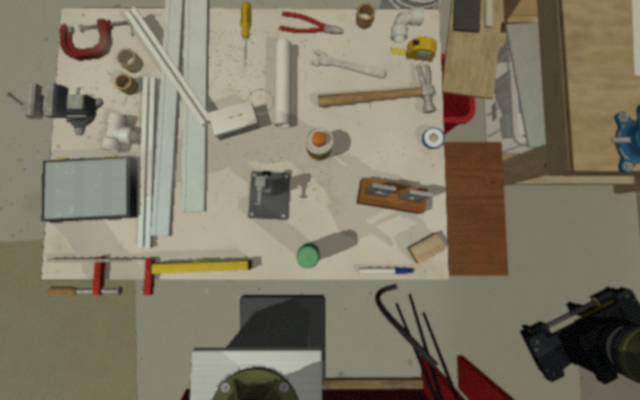

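Scene view: stand at (293,240), with the pin head toward about (300,207). The block is at (355,182) with two plates, the can at (376,220) and the tin at (278,195). Top view: stand (270,193), block (394,194), can (307,256), tin (319,143). I'll enlarge these areas.

Run:
```python
import cv2
a=cv2.imread('pics/scene0.png')[120:285,250:400];cv2.imwrite('pics/sc1.png',cv2.resize(a,None,fx=3.6,fy=3.6,interpolation=cv2.INTER_CUBIC))
a=cv2.imread('pics/top0.png')[125:275,240:440];cv2.imwrite('pics/tc1.png',cv2.resize(a,None,fx=4,fy=4,interpolation=cv2.INTER_CUBIC))
```

```text
(no output)
```

View pics/sc1.png

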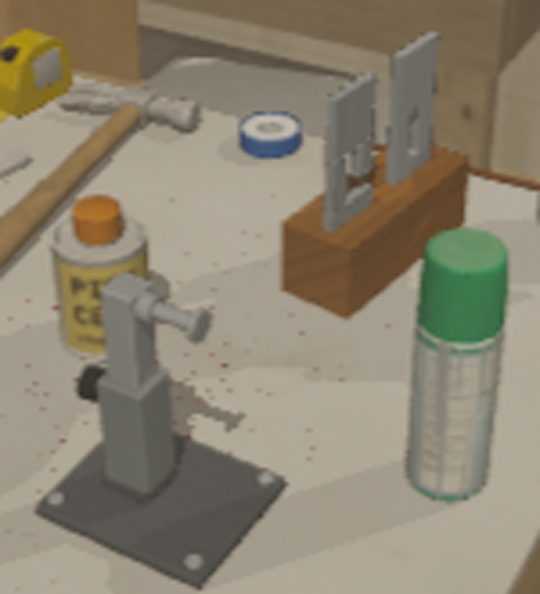

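View pics/tc1.png

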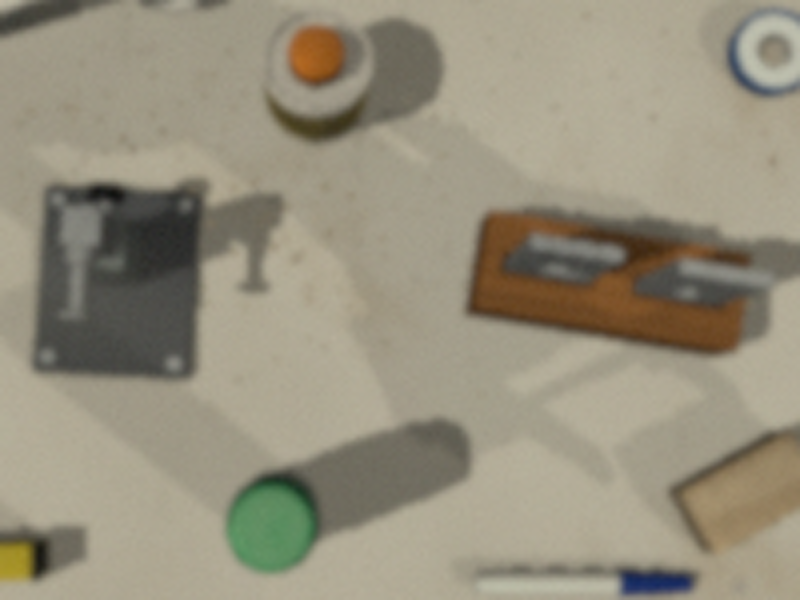

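```bash
cat > h.py <<'E'
import numpy as np,cv2
from scipy.optimize import least_squares
K={'s':(393.084,316.9165,198.6463),'t':(367.5294,321.2133,194.9322)}
T={'s':np.array([[-0.8761,-0.2685,0.4006,0.175],[-0.482,0.5136,-0.7099,0.4947],[-0.0152,-0.8149,-0.5793,0.61],[0,0,0,1]]),
't':np.array([[0.0007,-0.9949,0.1009,0.4379],[-1.0,-0.0015,-0.008,-0.154],[0.0081,-0.1009,-0.9949,0.9373],[0,0,0,1]])}
C={'s':(3.6,250,120),'t':(4,240,125)}
def proj(c,P):
    f,cx,cy=K[c];p=np.linalg.inv(T[c])@np.append(P,1);return np.array([cx+f*p[0]/p[2],cy+f*p[1]/p[2]])
def pix(c,u,v):
    s,a,b=C[c];return np.array([(u+.5)/s-.5+a,(v+.5)/s-.5+b])
def crop(c,p):
    s,a,b=C[c];return ((p[0]-a+.5)*s-.5,(p[1]-b+.5)*s-.5)
def place(x,y,yaw,L):
    c,s=np.cos(yaw),np.sin(yaw);return np.array([x+c*L[0]-s*L[1],y+s*L[0]+c*L[1],L[2]])
def fit(obs,x0):
    def loc(L,p): return [L[0],L[1],L[2] if not isinstance(L[2],str) else p[3]+float(L[2])]
    f=lambda p:np.concatenate([proj(c,place(*p[:3],loc(L,p)))-pix(c,u,v) for c,u,v,L in obs])
    r=least_squares(f,x0,loss='soft_l1');return r.x,f(r.x).reshape(-1,2)
E
python3 - <<'E'
from h import *
B=[('t',47,187,(.045,.05,.01)),('t',202,190,(.045,-.05,.01)),('t',35,372,(-.075,.05,.01)),('t',192,377,(-.075,-.05,.01)),
('s',37,510,(.045,.05,.01)),('s',200,586,(-.075,.05,.01)),('s',287,483,(-.075,-.05,.01)),
('s',203,324,(-.05,0,'0')),('t',73,318,(-.05,0,'0')),('t',81,226,(0,0,'.01')),('s',103,288,(.011,.011,'.01')),('s',152,287,(-.011,-.011,'.01'))]
p,r=fit(B,[.55,0,0,.14]);print('stand',p.round(4),'\n',r.round(1).tolist())
H=[('s',285,222,(.03,.08,.06)),('s',345,250,(-.03,.08,.06)),('s',467,158,(-.03,-.08,.06)),('s',347,318,(-.03,.08,0)),('s',283,290,(.03,.08,0)),
('t',487,212,(.03,.08,.06)),('t',750,252,(.03,-.08,.06)),
('s',351,85,(0,.04,'0')),('s',415,44,(0,-.04,'0')),('t',577,247,(0,.04,'0')),('t',727,274,(0,-.04,'0'))]
q,r=fit(H,[.55,-.35,0,.162]);print('block',q.round(4),'\n',r.round(1).tolist())
print('strap',place(*q[:3],(0,.04,q[3])), 'yawdeg',np.degrees([p[2],q[2]]),'lane',place(*p[:3],(-.033,0,p[3])))
# direct triangulation of strap top
for a,b in [((351,85),(577,247)),((203,324),(73,318))]:
    f=lambda P:np.r_[proj('s',P)-pix('s',*a),proj('t',P)-pix('t',*b)]
    s=least_squares(f,[.5,-.3,.1]);print('tri',s.x.round(4),s.fun.round(2))
for n,(u,v,z) in {'can':(272,524,.171),'tin':(317,54,.108)}.items():
    f=lambda P:proj('t',[P[0],P[1],z])-pix('t',u,v);print(n,least_squares(f,[.5,-.1]).x.round(3))
ims=[]
for c,n in(('s','sc1'),('t','tc1')):
    im=cv2.imread(f'pics/{n}.png')
    def poly(ps,col): cv2.polylines(im,[np.array([crop(c,proj(c,P)) for P in ps]).round().astype(int)],True,col,1)
    for z in(.01,): poly([place(*p[:3],(a,b,z)) for a,b in((.045,.05),(.045,-.05),(-.075,-.05),(-.075,.05))],(0,0,255))
    m=.011;poly([place(*p[:3],(a,b,p[3]+.01)) for a,b in((m,m),(m,-m),(-m,-m),(-m,m))],(0,255,255))
    for zz in(.005,-.005): poly([place(*p[:3],(a,0,p[3]+zz)) for a in(-.02,-.05)],(255,0,0))
    poly([place(*p[:3],(-.05,.01*np.cos(t),p[3]+.01*np.sin(t))) for t in np.linspace(0,6.2,20)],(255,0,255))
    for z in(0,.06): poly([place(*q[:3],(a,b,z)) for a,b in((.03,.08),(.03,-.08),(-.03,-.08),(-.03,.08))],(0,0,255))
    for k in(.04,-.04):
        for t in(.004,-.004): poly([place(*q[:3],(t,k+b,z)) for b,z in((.025,.06),(-.025,.06),(-.025,.162),(.025,.162))],(0,255,0))
    ims.append(im)
h=[cv2.resize(ims[0],(390,429)),cv2.resize(ims[1],(400,300))]
cv2.imwrite('pics/ov_s.png',ims[0]);cv2.imwrite('pics/ov_t.png',ims[1])
E
```

```text
stand [ 0.5453 -0.0295 -0.0402  0.1478] 
 [[-0.8, -0.1], [-0.4, 0.8], [-0.7, 0.8], [-0.2, 1.2], [-1.6, -1.6], [-0.2, -1.7], [-0.1, -2.4], [-0.4, 0.6], [1.5, 1.2], [0.1, 0.5], [-1.7, 0.2], [0.1, -1.9]]
block [ 0.5267 -0.3334 -0.1557  0.1616] 
 [[-1.5, 0.0], [1.1, 0.0], [-0.0, -0.6], [-0.1, 0.4], [-1.0, 0.1], [0.4, 0.1], [0.3, 0.4], [-0.3, 0.0], [-0.6, -0.2], [0.1, 1.0], [-0.2, 0.1]]
strap [ 0.53292523 -0.29387144  0.16161306] yawdeg [-2.30254553 -8.92377345] lane [ 0.51231032 -0.02813782  0.14778992]
tri [ 0.534  -0.2941  0.1614] [-0.64 -0.05  0.22  0.52]
tri [ 0.4956 -0.0256  0.1506] [-0.98 -0.13  0.47  0.98]
can [ 0.39  -0.132]
tin [ 0.654 -0.155]
```

View pics/ov_s.png

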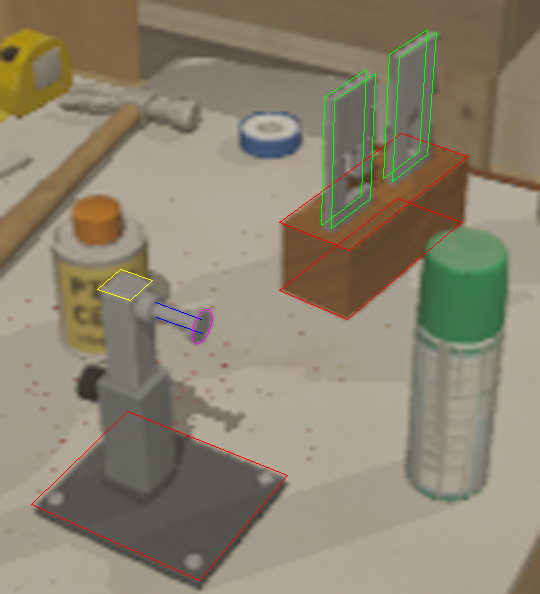

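View pics/ov_t.png

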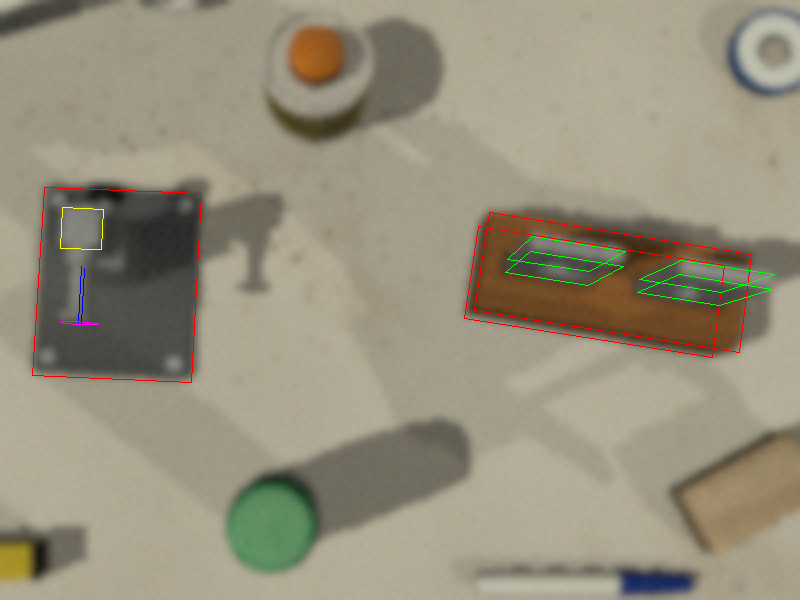

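Overlay: the block and plates match within about 1 px. The strap plate is the one nearer the stand, with its slot open toward −y. The pin head sits about 1.5 px left of the model, so I take the pin at y ≈ −0.027, x ≈ 0.512, z ≈ 0.148–0.151, all within the stated ranges. Next I move over the strap.

Careful with the scale: shifts go in shares of 0.4 m and turns go in shares of 60 degrees. That gives: 0.3595 m is 0.8988, -0.1572 m is -0.393, -56.1 degrees is -0.935.

```bash
python3 steer.py '[0.8988,-0.393,0,-0.935,0.087,0.8988,-0.393,0,-0.935,0.087,0.8988,-0.393,0,-0.935,0.087,0.8988,-0.393,0,-0.935,0.087,0.8988,-0.393,0,-0.935,0.087,0.8988,-0.393,0,-0.935,0.087,0.8988,-0.393,0,-0.935,0.087,0.8988,-0.393,0,-0.935,0.087]'
```

```text
time_s: 0.77
tool_pos: [0.4959, -0.337, 0.2393]
tool_rot: [-180.0, 0.0, 81.5]
force: [0.8, -0.6, 0.2]
grip_width: 0.0872
grasp_force: 0.0
```

```bash
python3 steer.py '[0,0,0,0,0.087,0,0,0,0,0.087,0,0,0,0,0.087]'
```

```text
time_s: 1.02
tool_pos: [0.4947, -0.3391, 0.2391]
tool_rot: [-179.9, 0.0, 81.1]
force: [-1.1, -1.4, -0.1]
grip_width: 0.0869
grasp_force: 0.0
```

Converted, 0.097 m is 0.2425, 0.0507 m is 0.1268.

```bash
python3 steer.py '[0.1268,0.0795,0,0,0.087,0.1268,0.0795,0,0,0.087,0.1268,0.0795,0,0,0.06,0.1268,0.0795,0.075,0,0.05,0.1268,0.0795,0.1625,0,0.05,0.1268,0.0795,0.2425,0,0.05,0.1268,0.0795,0.2425,0,0.05,0.1268,0.0795,0.2425,0,0.05]'
```

```text
time_s: 1.68
tool_pos: [0.532, -0.2952, 0.141]
tool_rot: [-179.7, -0.0, 80.9]
force: [0.1, -0.2, 1.4]
grip_width: 0.0557
grasp_force: 0.0
```

Run:
```python
from cell import env, cam, get_obs
import cv2,numpy as np
c=cam.read_camera("scene")["color"][110:230,300:420];d=cam.read_camera("top")["color"][150:270,360:480]
cv2.imwrite('pics/g1.png',cv2.resize(np.hstack([c,d]),None,fx=3.3,fy=3.3,interpolation=cv2.INTER_CUBIC))
```

```text
(no output)
```

View pics/g1.png

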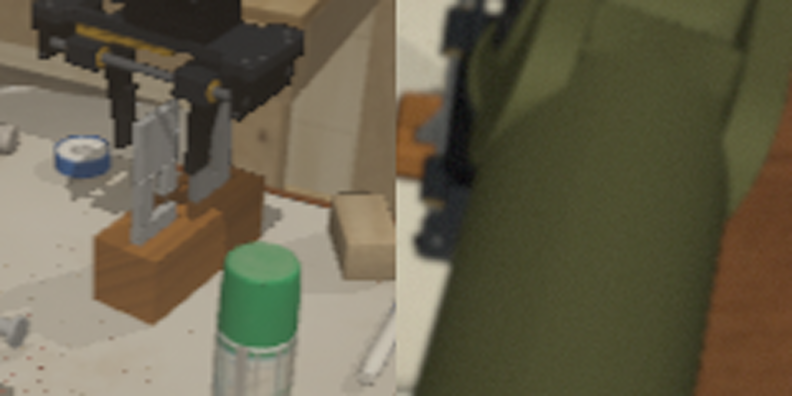

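The fingers straddle the strap at about (155,130) in the left half. Its level leg is open on the right (−y) side, as expected. Closing.

```bash
python3 steer.py '[0,0,0,0,0.0,0,0,0,0,0.0,0,0,0,0,0.0,0,0,0,0,0.0,0,0,0,0,0.0,0,0,0,0,0.0,0,0,0,0,0.0,0,0,0,0,0.0]' 40
```

```text
time_s: 2.45
tool_pos: [0.5344, -0.2935, 0.1426]
tool_rot: [-180.0, 0.0, 81.1]
force: [0.3, 0.5, -0.8]
grip_width: 0.0075
grasp_force: 40.0
```

Converted, -0.19 m is -0.475, -0.18 m is -0.45.

```bash
python3 steer.py '[0,0,-0.025,0,0,0,0,-0.075,0,0,0,0,-0.15,0,0,0,0,-0.25,0,0,0,0,-0.35,0,0,0,0,-0.45,0,0,0,0,-0.475,0,0,0,0,-0.475,0,0]'
```

```text
time_s: 3.12
tool_pos: [0.5359, -0.2939, 0.3371]
tool_rot: [179.6, 0.2, 81.1]
force: [0.2, 0.3, -3.2]
grip_width: 0.0078
grasp_force: 40.0
```

Converted, 0.2598 m is 0.6495, -0.0633 m is -0.1583, -6.6 degrees is -0.11.

```bash
python3 steer.py '[0.6495,-0.1583,0,-0.11,0,0.6495,-0.1583,0,-0.11,0,0.6495,-0.1583,0,-0.11,0,0.6495,-0.1583,0,-0.11,0,0.6495,-0.1583,0,-0.11,0,0.6495,-0.1583,0,-0.11,0,0.6495,-0.1583,0,-0.11,0,0.6495,-0.1583,0,-0.11,0]'; python3 steer.py '[0,0,0.05,0,0,0,0,0.05,0,0,0,0,0.05,0,0,0,0,0.05,0,0]'
python3 - <<'E'
from cell import env, cam, get_obs
import cv2,numpy as np
c=cam.read_camera("scene")["color"][90:260,240:360];d=cam.read_camera("top")["color"][130:300,210:330]
cv2.imwrite('pics/p1.png',cv2.resize(np.hstack([c,d]),None,fx=3.3,fy=3.3,interpolation=cv2.INTER_CUBIC))
print(get_obs()['force'],get_obs()['tool_pos'])
E
```

```text
time_s: 3.78
tool_pos: [0.5103, -0.02, 0.3306]
tool_rot: [-179.8, -0.1, 88.3]
force: [0.5, -0.4, -3.5]
grip_width: 0.008
grasp_force: 40.0
time_s: 4.12
tool_pos: [0.5115, -0.0281, 0.3117]
tool_rot: [-179.9, -0.0, 87.6]
force: [-0.1, 0.6, -3.1]
grip_width: 0.0074
grasp_force: 40.0
[ 0.43850912  0.3309087  -2.20816125] [ 0.51211857 -0.02778422  0.31272707]
```

View pics/p1.png

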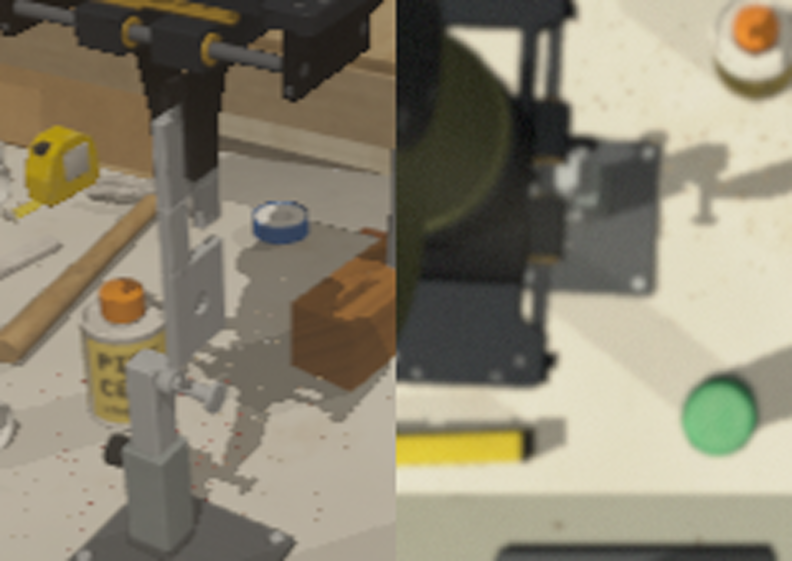

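```bash
python3 - <<'E'
from h import *
g=lambda P:((proj('s',P)-[240,90]+.5)*3.3-.5).round()
y=np.radians(-2.3)
for n,L in {'+y,+x':(.004,.025),'+y,-x':(-.004,.025),'-y,-x':(-.004,-.025)}.items(): print(n,g(place(.5121,-.0278,y,(*L,.3127-.131))),'top',g(place(.5121,-.0278,y,(*L,.3127+.019))))
for px,py,pz in((.5453,-.0295,.1478),(.5453,-.027,.150)):
  for x in(-.02,-.046,-.05): print(x,g(place(px,py,y,(x,0,pz))))
E
python3 -c "
import cv2
a=cv2.imread('pics/p1.png')[80:440,90:260];cv2.imwrite('pics/p1z.png',cv2.resize(a,None,fx=1.66,fy=1.66,interpolation=cv2.INTER_CUBIC))"
```

```text
+y,+x [161. 363.] top [144. 120.]
+y,-x [173. 367.] top [157. 123.]
-y,-x [220. 324.] top [211.  87.]
-0.02 [176. 383.]
-0.046 [212. 396.]
-0.05 [218. 398.]
-0.02 [173. 382.]
-0.046 [210. 395.]
-0.05 [216. 397.]
```

View pics/p1z.png

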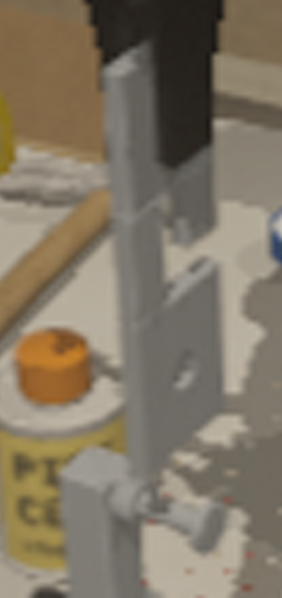

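The plate sits about 3–4 mm nearer the pin's head than planned: its bottom corner is at (185,370), against a predicted (173,367). I shift +x by 3 mm, then feel for the pin with the plate's bottom edge.

Converted, 0.018 m is 0.045, 0.005 m is 0.0125.

```bash
python3 steer.py '[0,0.0075,0.0125,0,0,0,0.0075,0.025,0,0,0,0.0075,0.0375,0,0,0,0.0075,0.045,0,0,0,0.0075,0.045,0,0,0,0.0075,0.045,0,0]';for i in 1; do python3 steer.py '[0,0,0.005,0,0,0,0,0.005,0,0,0,0,0.01,0,0,0,0,0.01,0,0]'; python3 steer.py '[0,0,0.005,0,0,0,0,0.005,0,0,0,0,0.005,0,0]'; done
```

```text
time_s: 4.72
tool_pos: [0.5148, -0.0272, 0.2942]
tool_rot: [-180.0, 0.0, 87.7]
force: [-0.8, -0.1, -3.4]
grip_width: 0.0079
grasp_force: 40.0
time_s: 5.05
tool_pos: [0.5148, -0.0273, 0.2903]
tool_rot: [-180.0, 0.0, 87.7]
force: [0.4, 0.3, -2.7]
grip_width: 0.0077
grasp_force: 40.0
time_s: 5.3
tool_pos: [0.5149, -0.0273, 0.2884]
tool_rot: [-180.0, 0.0, 87.7]
force: [0.8, -0.8, -3.3]
grip_width: 0.0077
grasp_force: 40.0
```

Converted, 0.0015 m is 0.0038.

```bash
python3 steer.py '[0,0,0.0038,0,0,0,0,0.0038,0,0,0,0,0.0038,0,0]'|sed -n '2p;4p'
```

```text
tool_pos: [0.5149, -0.0272, 0.287]
force: [0.0, 0.4, -2.8]
```

Converted, 0.0015 m is 0.0038.

```bash
python3 steer.py '[0,0,0.0038,0,0,0,0,0.0038,0,0,0,0,0.0038,0,0]'|sed -n '2p;4p'
```

```text
tool_pos: [0.5149, -0.0273, 0.2854]
force: [-0.0, -0.8, -1.7]
```

Converted, 0.0015 m is 0.0038.

```bash
python3 steer.py '[0,0,0.0038,0,0,0,0,0.0038,0,0,0,0,0.0038,0,0]'|sed -n '2p;4p'
```

```text
tool_pos: [0.5149, -0.0273, 0.2839]
force: [-0.5, 0.3, -2.7]
```

Converted, 0.0015 m is 0.0038.

```bash
python3 steer.py '[0,0,0.0038,0,0,0,0,0.0038,0,0,0,0,0.0038,0,0]'|sed -n '2p;4p'
```

```text
tool_pos: [0.5153, -0.0273, 0.2835]
force: [-1.0, -0.4, 3.0]
```

Converted, 0.0015 m is 0.0038.

```bash
python3 steer.py '[0,0,0.0038,0,0,0,0,0.0038,0,0,0,0,0.0038,0,0]'|sed -n '2p;4p'
```

```text
tool_pos: [0.5156, -0.0272, 0.2833]
force: [-2.5, -0.3, 9.4]
```

Contact at TCP z ≈ 0.2835 puts the pin axis at about 0.148, which agrees with vision. The leg is centred on the pin at TCP z = 0.2115. I go round to the +y side and lower.

Converted, 0.068 m is 0.17, 0.05 m is 0.125.

```bash
python3 steer.py '[0,0,-0.03,0,0,0,0,-0.03,0,0,0.0625,0,-0.03,0,0,0.1375,0,-0.03,0,0,0.1375,0,-0.03,0,0,0.1375,0,0.05,0,0,0.1375,0,0.125,0,0,0.1375,0,0.17,0,0]'; python3 steer.py '[0,0,0,0,0,0,0,0,0,0,0,0,0,0,0]'
```

```text
time_s: 7.22
tool_pos: [0.5156, 0.0277, 0.2097]
tool_rot: [-179.8, 0.0, 87.8]
force: [-0.5, -0.8, -3.7]
grip_width: 0.0077
grasp_force: 40.0
time_s: 7.47
tool_pos: [0.518, 0.0278, 0.2142]
tool_rot: [179.9, -0.0, 87.7]
force: [0.8, 0.5, -1.8]
grip_width: 0.0078
grasp_force: 40.0
```

Converted, 0.0027 m is 0.0068, -0.001 m is -0.0025.

```bash
python3 steer.py '[0,-0.0025,0.0068,0,0,0,-0.0025,0.0068,0,0,0,-0.0025,0.0068,0,0,0,-0.0025,0.0068,0,0]'
python3 - <<'E'
from cell import env, cam, get_obs
import cv2,numpy as np
c=cam.read_camera("scene")["color"][110:260,240:360]
cv2.imwrite('pics/s1.png',cv2.resize(c,None,fx=4,fy=4,interpolation=cv2.INTER_CUBIC))
E
```

```text
time_s: 7.8
tool_pos: [0.5165, 0.0277, 0.211]
tool_rot: [179.9, 0.0, 87.7]
force: [-0.3, 0.3, -3.6]
grip_width: 0.0078
grasp_force: 40.0
```

View pics/s1.png

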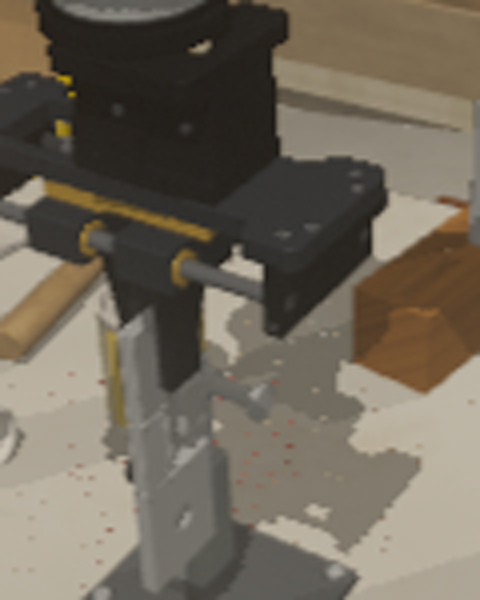

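The plate is upright beside the pin, on its +y side. The pin head is at (258,398) and the open leg faces it. Sliding in with force checks.

Converted, -0.033 m is -0.0825, -0.027 m is -0.0675.

```bash
python3 steer.py '[-0.025,0,-0.0013,0,0,-0.05,0,-0.0013,0,0,-0.0675,0,-0.0013,0,0,-0.0825,0,-0.0013,0,0,-0.0825,0,-0.0013,0,0,-0.0825,0,-0.0013,0,0]'
```

```text
time_s: 8.35
tool_pos: [0.5148, -0.0059, 0.2108]
tool_rot: [-180.0, -0.0, 87.6]
force: [0.4, 0.4, -2.9]
grip_width: 0.0081
grasp_force: 40.0
```

Converted, -0.009 m is -0.0225, -0.006 m is -0.015.

```bash
python3 steer.py '[-0.0075,0,0,0,0,-0.015,0,0,0,0,-0.0225,0,0,0,0,-0.0225,0,0,0,0]'
```

```text
time_s: 8.68
tool_pos: [0.5145, -0.015, 0.2108]
tool_rot: [-180.0, 0.0, 87.7]
force: [1.2, -0.7, -2.9]
grip_width: 0.0079
grasp_force: 40.0
```

Converted, -0.009 m is -0.0225, -0.006 m is -0.015.

```bash
python3 steer.py '[-0.0075,0,0,0,0,-0.015,0,0,0,0,-0.0225,0,0,0,0,-0.0225,0,0,0,0]'
```

```text
time_s: 9.02
tool_pos: [0.5141, -0.0242, 0.2108]
tool_rot: [-180.0, 0.0, 87.7]
force: [0.2, -0.8, -3.5]
grip_width: 0.008
grasp_force: 40.0
```

Converted, -0.003 m is -0.0075, -0.0015 m is -0.0038.

```bash
python3 steer.py '[-0.0038,0,0,0,0,-0.0038,0,0,0,0,-0.0075,0,0,0,0,-0.0075,0,0,0,0]'
```

```text
time_s: 9.35
tool_pos: [0.514, -0.0265, 0.2108]
tool_rot: [-180.0, 0.0, 87.7]
force: [-0.7, -0.4, -3.1]
grip_width: 0.0078
grasp_force: 40.0
```

Converted, -0.0015 m is -0.0038.

```bash
python3 steer.py '[-0.0038,0,0,0,0,-0.0038,0,0,0,0,-0.0038,0,0,0,0]'
```

```text
time_s: 9.6
tool_pos: [0.514, -0.0278, 0.2108]
tool_rot: [180.0, 0.0, 87.7]
force: [-0.0, 0.3, -2.9]
grip_width: 0.0076
grasp_force: 40.0
```

Converted, -0.0015 m is -0.0038.

```bash
python3 steer.py '[-0.0038,0,0,0,0,-0.0038,0,0,0,0,-0.0038,0,0,0,0]'
```

```text
time_s: 9.85
tool_pos: [0.5139, -0.029, 0.2109]
tool_rot: [180.0, -0.0, 87.7]
force: [-0.3, 1.3, -1.9]
grip_width: 0.0077
grasp_force: 40.0
```

Converted, -0.0015 m is -0.0038.

```bash
python3 steer.py '[-0.0038,0,0,0,0,-0.0038,0,0,0,0,-0.0038,0,0,0,0]'
```

```text
time_s: 10.1
tool_pos: [0.5139, -0.0295, 0.2108]
tool_rot: [-180.0, -0.1, 87.8]
force: [-0.2, 4.1, -3.5]
grip_width: 0.0079
grasp_force: 40.0
```

Converted, -0.001 m is -0.0025.

```bash
python3 steer.py '[-0.0025,0,0,0,0,-0.0025,0,0,0,0,-0.0025,0,0,0,0]'
```

```text
time_s: 10.35
tool_pos: [0.5138, -0.0297, 0.2108]
tool_rot: [-180.0, -0.2, 87.8]
force: [0.8, 5.8, -3.2]
grip_width: 0.0078
grasp_force: 40.0
```

The end of the leg is felt at y = −0.0293. I back off 2 mm and let the plate down.

Converted, 0.012 m is 0.03, 0.0042 m is 0.0105.

```bash
python3 steer.py '[0.0105,0,0,0,0,0.0105,0,0,0,0,0.0105,0,0.01,0,0,0.0105,0,0.02,0,0,0.0105,0,0.03,0,0,0.0105,0,0.03,0,0]'; python3 steer.py '[0,0,0.01,0,0,0,0,0.02,0,0,0,0,0.03,0,0,0,0,0.03,0,0,0,0,0.03,0,0]'
```

```text
time_s: 10.85
tool_pos: [0.5131, -0.0281, 0.1975]
tool_rot: [-179.9, 0.0, 87.7]
force: [-0.6, -0.1, -2.6]
grip_width: 0.0076
grasp_force: 40.0
time_s: 11.27
tool_pos: [0.5137, -0.0275, 0.1864]
tool_rot: [-180.0, -0.0, 87.7]
force: [0.7, 0.2, -2.4]
grip_width: 0.0075
grasp_force: 40.0
```

Converted, 0.0025 m is 0.0063, 0.002 m is 0.005.

```bash
python3 steer.py '[0,0,0.0025,0,0,0,0,0.005,0,0,0,0,0.0063,0,0,0,0,0.0063,0,0,0,0,0.0063,0,0]'
```

```text
time_s: 11.68
tool_pos: [0.514, -0.0275, 0.1844]
tool_rot: [180.0, 0.0, 87.7]
force: [-0.1, 0.2, -2.7]
grip_width: 0.0074
grasp_force: 40.0
```

Converted, 0.001 m is 0.0025.

```bash
python3 steer.py '[0,0,0.0025,0,0,0,0,0.0025,0,0,0,0,0.0025,0,0]'
```

```text
time_s: 11.93
tool_pos: [0.5142, -0.0275, 0.1836]
tool_rot: [180.0, 0.0, 87.7]
force: [0.3, -0.3, -1.3]
grip_width: 0.0079
grasp_force: 40.0
```

Converted, 0.001 m is 0.0025.

```bash
python3 steer.py '[0,0,0.0025,0,0,0,0,0.0025,0,0,0,0,0.0025,0,0]'
```

```text
time_s: 12.18
tool_pos: [0.5143, -0.0275, 0.1834]
tool_rot: [180.0, 0.0, 87.7]
force: [-2.5, -0.8, 5.2]
grip_width: 0.0078
grasp_force: 40.0
```

```bash
python3 steer.py '[0,0,0,0,0,0,0,0,0,0,0,0,0,0,0]' 5; python3 steer.py '[0,0,0,0,0.012,0,0,0,0,0.016,0,0,0,0,0.02,0,0,0,0,0.025,0,0,0,0,0.03,0,0,0,0,0.03,0,0,0,0,0.03,0,0,0,0,0.03]'
python3 - <<'E'
from cell import env, cam, get_obs
import cv2,numpy as np
c=cam.read_camera("scene")["color"][110:260,240:360]
cv2.imwrite('pics/r1.png',cv2.resize(c,None,fx=4,fy=4,interpolation=cv2.INTER_CUBIC))
E
```

```text
time_s: 12.43
tool_pos: [0.5144, -0.0275, 0.1834]
tool_rot: [179.9, 0.0, 87.7]
force: [-1.1, 0.6, 5.9]
grip_width: 0.008
grasp_force: 5.0
time_s: 13.1
tool_pos: [0.5139, -0.0275, 0.1823]
tool_rot: [-180.0, 0.0, 87.7]
force: [0.1, 0.3, -0.3]
grip_width: 0.0297
grasp_force: 0.0
```

Released: the force has dropped to zero. I retreat straight up. My 10 picture views are used, so I'll check the hang by code.

Converted, -0.13 m is -0.325, -0.1 m is -0.25.

```bash
python3 steer.py '[0,0,0,0,0.034,0,0,-0.0125,0,0.034,0,0,-0.0375,0,0.034,0,0,-0.075,0,0.034,0,0,-0.15,0,0.034,0,0,-0.25,0,0.034,0,0,-0.325,0,0.034,0,0,-0.325,0,0.034]'; python3 steer.py '[0,0,0,0,0.034,0,0,0,0,0.034,0,0,0,0,0.034,0,0,0,0,0.034,0,0,0,0,0.034,0,0,0,0,0.034,0,0,0,0,0.034,0,0,0,0,0.034]'
python3 - <<'E'
from cell import env, cam, get_obs
from h import *
a=cam.read_camera("scene")["color"]; b=cv2.imread('pics/r1.png')
b=cv2.resize(b,(120,150),interpolation=cv2.INTER_AREA)
o=get_obs();print(o['force'],o['tool_pos'],o['grip_width'])
im0=cv2.imread('pics/scene0.png')
# expected outline of the hanging plate, and change from first picture inside it
P=[proj('s',place(.5139,-.0275,np.radians(-2.3),(-.004,y,.1475-.095+z))) for y,z in((.025,0),(-.025,0),(-.025,.15),(.025,.15))]
m=np.zeros(a.shape[:2],np.uint8);cv2.fillPoly(m,[np.array(P).round().astype(np.int32)],255)
d=cv2.absdiff(a,im0).max(2);print('outline',np.round(P).tolist())
hsv=cv2.cvtColor(a,cv2.COLOR_BGR2HSV);g=(d>18)&(hsv[...,1]<45)
print('inside frac',g[m>0].mean())
for v in range(158,262,4): print(v,''.join('#' if g[v,u] else ('+' if m[v,u] else '.') for u in range(255,345,1)))
# static during release->retreat in lower half of plate
print('diff r1 vs now, lower plate',cv2.absdiff(a[205:250,270:300],b[95:140,30:60]).mean())
# can and tin and closed plate unchanged
for n,(u0,u1,v0,v1) in {'can':(362,392,184,258),'tin':(266,278,176,200),'closed':(358,373,130,168)}.items(): print(n,d[v0:v1,u0:u1].mean())
E
```

```text
time_s: 13.82
tool_pos: [0.5171, -0.0271, 0.3203]
tool_rot: [179.3, 0.1, 87.7]
force: [0.2, 0.1, 0.2]
grip_width: 0.0337
grasp_force: 0.0
time_s: 14.48
tool_pos: [0.5139, -0.0275, 0.3121]
tool_rot: [-180.0, -0.0, 87.7]
force: [0.3, 0.3, -0.4]
grip_width: 0.0341
grasp_force: 0.0
[-0.59264481 -0.53290459 -0.103228  ] [ 0.51391355 -0.02750408  0.31216414] 0.034336392071983954
outline [[294.0, 251.0], [307.0, 238.0], [305.0, 179.0], [291.0, 191.0]]
inside frac 0.7131868131868132
158 ..................................................................########.....#....#..###
162 ...............................................................#............##.....##....#
166 ..........................................................#################.#.......#....#
170 .......................................................########################.....##....
174 ...........................................................####################.##........
178 ..........................................................###################.............
182 ..............................#####.......####
[... 1251 characters left out ...]
............................
238 ##########..###......................#####++++++##########................................
242 ###########..........................###########+#########................................
246 #####..##.............................########..##.##.#...................................
250 ##.###................................####.....###........................................
254 ..........................................................................................
258 ..........................................................................................
diff r1 vs now, lower plate 2.520493827160494
can 7.374324324324324
tin 8.5
closed 14.126315789473685
```

Run:
```python
from cell import env, cam, get_obs
import cv2
a=cam.read_camera("scene")["color"];b=cam.read_camera("scene")["color"];z=cv2.imread('pics/scene0.png')
for n,(u0,u1,v0,v1) in {'closed':(356,374,128,172),'can':(362,392,184,258),'tin':(264,280,174,200)}.items():
    r=cv2.matchTemplate(a[v0-6:v1+6,u0-6:u1+6],z[v0:v1,u0:u1],cv2.TM_CCOEFF_NORMED);print(n,cv2.minMaxLoc(r)[1::2],'expect (6,6)')
print('plate motion',cv2.absdiff(a,b)[185:255,285:312].mean())
```

```text
closed (0.7507661581039429, (6, 6)) expect (6,6)
can (0.9842005372047424, (6, 6)) expect (6,6)
tin (0.9830299019813538, (6, 6)) expect (6,6)
plate motion 0.373015873015873
```

All unmoved; the strap hangs still at its expected outline. Handing in.

```bash
python3 -c "
from cell import env, cam, get_obs
print(env.sign_off())"
```

```text
the job is handed in; nothing more can be done
None
```

The open-slot strap plate hangs upright and still on the stand's pin; camera checks showed the closed plate, spray can and tin unmoved, and the job was handed in at about 14.6 s (no verdict was returned).

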